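# Pack four machine feet in two layers with a separator sheet

### The job

Pack the second layer of machine feet: lay the separator sheet flat and squarely over the two feet that already stand in the packing tray, centred on the tray and lengthwise along it. Then pluck the two matching flanged feet from the pocket tray and stand them upright on the sheet, each directly over a foot below. Leave the feet below as they stand, the cone and the ring in their pockets, and everything else where it is.

Things in the scene. Friction and masses are not known exactly. Their poses are not given: they have to be found in the camera images.
- packing_tray: shallow light-wood packing tray, open on top, 75 x 170 mm outside (x, y), rim 14 mm high, walls and floor 5 mm thick; fixed to the table. Origin: centre of the underside; y along its length. Two feet stand in it, about 38 mm either side of its centre along y.
- low_foot_a: grey steel machine foot: round flange 36 mm in diameter and 6 mm thick below, round body 26 mm in diameter above it, flat top, 24 mm high in all, 0.08 kg. Origin: centre of the underside, z up along its axis. Stands in the packing tray (lower layer), base 5 mm above the table, on the tray's +y half.
- low_foot_b: grey steel machine foot: round flange 36 mm in diameter and 6 mm thick below, round body 26 mm in diameter above it, flat top, 24 mm high in all, 0.08 kg. Origin: centre of the underside, z up along its axis. Stands in the packing tray (lower layer), base 5 mm above the table, on the tray's -y half.
- separator: separator sheet: plain flat rectangle of plywood with a cork face up, 54 x 130 x 5 mm (x, y, z), 0.05 kg. Origin: centre of the underside; y along its length. At first it lies about centred on the rest block, overhanging it all round, underside 30 mm above the table.
- rest_block: wooden offcut 100 x 30 x 30 mm (x, y, z; x is its length), fixed to the table; the sheet lies on it, its y about along the block's x. Origin: centre of the underside.
- pocket_tray: wooden pocket tray, a block 56 x 210 x 16 mm (x, y, z), fixed to the table, with four round pockets 39 mm in diameter and 8 mm deep in a row along its y, at y = +75, +25, -25, -75 mm. Which part lies in which pocket varies. Origin: centre of the underside.
- foot_c: grey steel machine foot: round flange 36 mm in diameter and 6 mm thick below, round body 26 mm in diameter above it, flat top, 24 mm high in all, 0.08 kg. Origin: centre of the underside, z up along its axis. Stands in one pocket of the pocket tray, base 8 mm above the table; the body stands proud of the tray.
- foot_d: grey steel machine foot: round flange 36 mm in diameter and 6 mm thick below, round body 26 mm in diameter above it, flat top, 24 mm high in all, 0.08 kg. Origin: centre of the underside, z up along its axis. The same as foot_c, in another pocket.
- cone_buffer: steel cone, 36 mm in diameter at the foot, narrowing to 12 mm, 36 mm high, in a pocket of the pocket tray; not wanted. Origin: centre of the underside.
- collar: plain steel ring, 36 mm outside, 18 mm bore, 14 mm high, in a pocket of the pocket tray; not wanted. Origin: centre of the underside.
- brass_hinge: bystander: brass butt hinge lying flat, 60 x 49 x 9 mm. Origin: centre of the underside.
- screwdriver: bystander: screwdriver with yellow handle, 177 mm long, 25 mm thick, lying down. Origin: centre of the underside.
- screw_carton: bystander: small cardboard carton 60 x 85 x 41 mm. Origin: centre of the underside.
Things that resemble listed ones, but are neither listed nor needed, are in the scene too. Leave any black or red look-alike of the foot_d alone.

How it is judged:
By the outcome, as a careful person would: the job done as asked, in the order asked, and still so for the second after the job is handed in, with the robot touching nothing.
It also fails if it takes over 64 s, if anything falls off the work surface, if the arm or the gripper's body presses on something with over 40 N, if the wrist force passes 120 N, or if a joint passes its speed limit or range.

### The arm

A 7-joint arm with a two-finger parallel gripper is mounted at the origin on a cart in front of the work surface, level with it; the furniture and walls round the work are solid. World frame = base frame: x ahead of the robot, y to its left, z up, the work surface at z = 0. Lengths are in m, angles in degrees, forces in N, time in s.
With the tool pointing down it reaches from about 0.425 to 0.95 m from the base axis. Payload 16.7 kg.
Tool frame: the origin (TCP) lies between the finger pads; the fingertips stand ahead of it and the grasp point (between the pads) lies 6 mm ahead of it (nose_length is the z of the fingertips in the tool frame, in m); z points along the fingers, y is the line along which they close (so a half turn about z gives the same grasp; the last joint's range is limited). The gripper opens to 94 mm and grips with 3 to 60 N. Pads are 16 mm wide; open, the fingers measure 119 mm over their backs; the gripper's body (75 mm by 177 mm) begins 78 mm behind the grasp point.
Start: joints at [56.751, 24.414, 4.234, 92.017, -1.954, 63.644, -3.845], TCP at [0.282, -0.613, 0.21] pointing down, gripper open.
Joint ranges: [-163.25, 163.25], [-28.42, 122.38], [-70.27, 78.77], [12.13, 141.07], [-58.53, 238.53], [9.26, 117.41], [-156.51, 156.51]. Speed limits (degrees/s): [108.29, 108.29, 136.94, 136.94, 172.46, 172.46, 172.46].

### API

Orientations are given as a 3x3 rotation matrix whose columns are the frame's x, y, z axes.
In Python, from workcell import * gives the robot as it stands.
- The arm moves only by the tool send_rows, never from a script. Its argument "steps" is one flat list of numbers, 4 for each row, row after row: the shift along the tool's x, y, z in cm, then the turn about the tool's z in rad. In form: [tx, ty, tz, turn, tx, ty, tz, turn, ...]. A call has 1 to 8 rows; each row is the pose to reach, as a shift and turn from the pose commanded when the call began, along the tool's axes at that moment; what a row does not reach only later rows make up. A row lasts 1/10 s, in which the tool goes at most 50 mm and 8.59 degrees, less where a joint would pass 70% of its speed; a pose out of reach is approached as far as the arm can. A call with a gripper value outside its range is refused whole. "hand" is the opening, from 0 (shut) to 1 (fully open), set as the call begins (left out, the last holds). The fingers move at their own pace and stop on an object; "grip_force" is the grip in N (left out, the last holds). Time passes only in rows, so rows that repeat a pose let the fingers close. It gives the time, the measured TCP pose, the force and the opening at its end, in the units of the state.
- observe(): the state, without advancing time (a new reading comes with each control period).
- get_image(name): name is "scene" or "top" or "wrist"; returns a dict with "frame" (420x560x3 uint8, red, green, blue), "camera_matrix" (3x3 intrinsics, pixels), "R" (3x3) and "t" (3): a world point X has camera coordinates R X + t. Camera axes: x right, y down, z forward; pixel columns grow to the right and rows downward; lengths in m; the calibration is good to about 2 mm. A picture is of the moment at which its call begins. There is no depth.
- finish_job(): hands the job in, once; it reports no verdict.
Trained networks look in the newest picture that a camera, given by its name, has taken for a name from the list of things; names that differ only in an ending like _2 or _b are one class to them, and where a whole thing is asked for, a point or a joint stands for the part that bears it (a point fixed in the world has none). Each returns a list of dicts, best first, with "conf" (0 to 1); they miss things now and then, are a little off and sometimes report something else, mostly with a low value. They report only what shows in the picture. A call takes as long as a camera call. They do not tell look-alikes from the thing itself.
- find_in(camera, target): "extent" ([left, top, right, bottom] in pixels, round what is visible of it).
- trace(camera, target): "pixels" (420x560 bool, what is visible of it) and "extent" ([left, top, right, bottom] in pixels, round what is visible of it).
- landmark_of(camera, target): "point" ([column, row] in pixels: a listed point, or the origin of a listed thing).
The state is a dict: "time": time; "joints": joint angles; "joint_velocities": joint speeds; "joint_torque": joint torques, N m; "eef_pos": TCP position; "tcp_rot": TCP orientation; "ft_force": force on the tool from outside, world axes, zero at the start; "torque": the same for the moment, N m; "gripper_width": opening from 0.0 (shut) to 1.0 (fully open).
Only numpy, scipy, OpenCV 4.12 (cv2) and the standard library are available. Lean on these libraries where they do the work, as an engineer would, in place of code of your own. Each camera call takes 0.05 s, during which the arm holds its last target. There are 200 camera calls.

## Working session

There is one attempt and no reset: what is moved stays moved. The work goes in short steps, Python scripts to look and compute and a tool call to move; the robot and the scene stay as the last step left them, time stands still between calls to the robot, and variables do not carry over. Pictures are saved under pics/ and viewed, on a budget of 10 in all, crops included, one or two more only if the job needs it, and the job is handed in when it is done.

Besides the shell and the picture viewer there is one more tool, called after ">>>" as name(argument=value, ...) on one line, values as JSON. send_rows: Moves the arm, as the interface text tells. Its arguments: {"type":"object","properties":{"steps":{"type":"array"},"hand":{"type":"number"},"grip_force":{"type":"number"}},"required":["steps"]}

```bash
ls; mkdir -p pics
python3 - <<'E'
from workcell import *
import cv2,numpy as np
s=observe();print(s['time'],s['eef_pos'],s['tcp_rot'],s['gripper_width'])
try: print(nose_length)
except Exception as e: print(e)
for n in ["top","scene"]:
    d=get_image(n);cv2.imwrite(f"pics/{n}0.png",cv2.resize(d["frame"][:,:,::-1],(800,600)))
    print(n,d["camera_matrix"],d["R"],d["t"])
E
```

```text
pics
0.0 [ 0.28167875 -0.61293807  0.20970644] [[ 9.08648127e-01  4.17562261e-01 -5.83426586e-04]
 [ 4.17562662e-01 -9.08647473e-01  1.09264694e-03]
 [-7.38809681e-05 -1.23644875e-03 -9.99999233e-01]] 1.0002413318230543
0.025
top [[530.76846382   0.         279.79382034]
 [  0.         530.76846382 201.04624793]
 [  0.           0.           1.        ]] [[ 6.03933483e-02 -9.98174447e-01  6.46069649e-04]
 [-9.78001761e-01 -5.93022676e-02 -1.99989491e-01]
 [ 1.99662713e-01  1.14461777e-02 -9.79797829e-01]] [-0.29457055  0.45258842  1.16890882]
scene [[481.45600711   0.         280.77555959]
 [  0.         481.45600711 204.02587552]
 [  0.           0.           1.        ]] [[-0.89733411 -0.44131815  0.00545709]
 [-0.27310415  0.54550596 -0.79236189]
 [ 0.34670681 -0.71250371 -0.61002693]] [0.28832803 0.31951663 0.66955831]
```

View pics/top0.png

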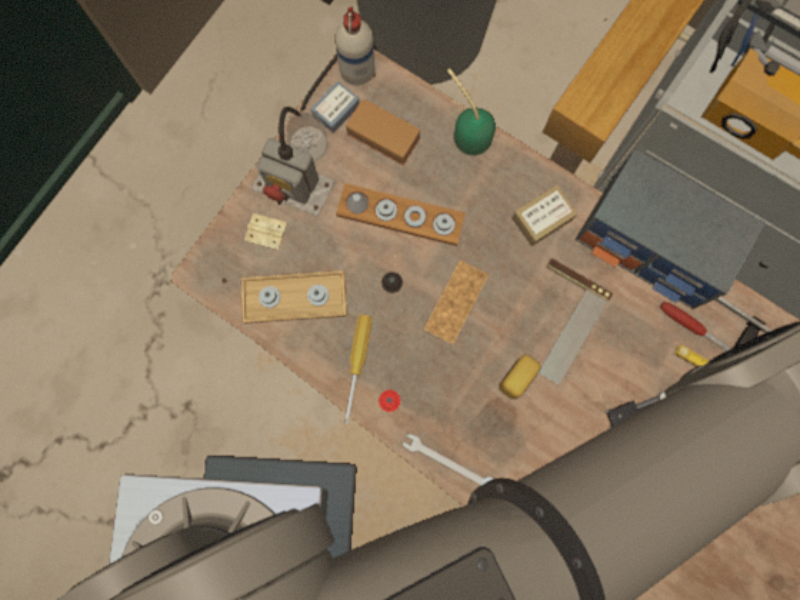

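View pics/scene0.png

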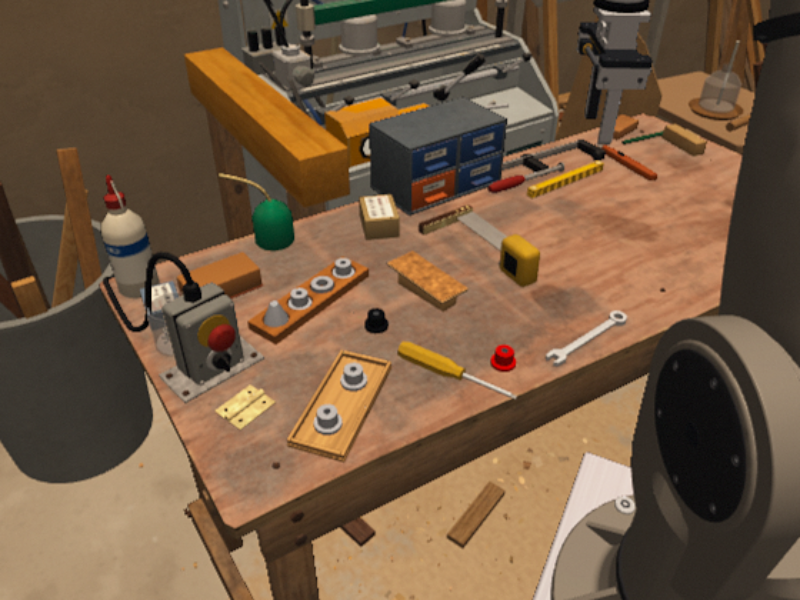

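The top view (800 px scale) shows the packing tray at (294,297) with its two feet and the sheet at (456,301). In the pocket tray, from left to right, are the cone (357,202), a grey foot (386,209), the ring (415,215) and a grey foot (445,224). The black (392,282) and red (389,401) look-alikes stand loose. Next I measure.

```bash
cat > h.py <<'E'
from workcell import *
import cv2,numpy as np
def ray(d,uv,z):
    K,R,t=map(np.asarray,(d["camera_matrix"],d["R"],d["t"]))
    uv=np.atleast_2d(np.asarray(uv,float)); v=(np.linalg.inv(K)@np.c_[uv,np.ones(len(uv))].T)
    w=(R.T@v).T; c=-R.T@t
    return (c+w*((z-c[2])/w[:,2])[:,None])[:,:2]
def proj(d,X):
    p=np.asarray(d["camera_matrix"])@(np.asarray(d["R"])@np.atleast_2d(X).T+np.asarray(d["t"])[:,None]);return (p[:2]/p[2]).T
def rect(d,m,z):
    "mask -> world min-area rectangle at height z: centre, sizes, long-axis angle"
    c=max(cv2.findContours(m.astype(np.uint8),0,cv2.CHAIN_APPROX_NONE)[0],key=cv2.contourArea)[:,0]
    w=ray(d,c,z)*1000; (cx,cy),(a,b),th=cv2.minAreaRect(w.astype(np.float32))
    if a<b: a,b,th=b,a,th+90
    return np.round([cx,cy,a,b,(th+90)%180-90],1)
E
python3 - <<'E'
from h import *
for cam in ["top","scene"]:
    d=get_image(cam)
    for n,z in [("packing_tray",.014),("separator",.035),("pocket_tray",.016),("rest_block",.03)]:
        for r in trace(cam,n)[:2]: print(cam,n,round(r["conf"],2),r["extent"],rect(d,r["pixels"],z))
    for n,z in [("low_foot_a",.02),("cone_buffer",.02),("collar",.015),("foot_c",.02),("brass_hinge",.0045),("screwdriver",.012),("screw_carton",.02)]:
        for r in landmark_of(cam,n)[:6]: print(cam,n,round(r["conf"],2),np.round(r["point"]),np.round(ray(d,r["point"],{'foot_c':.008,'low_foot_a':.005}.get(n,.008))*1000))
E
```

```text
top packing_tray 0.94 [168.6, 190.1, 244.3, 226.8] [448.6 -92.7 171.3  78.4 -82.3]
top separator 0.9 [296.1, 184.6, 343.0, 238.0] [ 453.1 -357.2  131.9   54.1  -24.7]
top pocket_tray 0.74 [236.2, 130.9, 321.0, 172.2] [ 600.  -258.6  208.3   63.9   79.6]
top rest_block 0.47 [233.5, 129.3, 324.0, 171.5] [ 596.  -258.1  207.9   60.2   79. ]
top low_foot_a 0.65 [186. 209.] [[444. -47.]]
top low_foot_a 0.61 [221. 206.] [[ 457. -129.]]
top cone_buffer 0.6 [248. 142.] [[ 619. -180.]]
top collar 0.66 [185. 162.] [[559. -34.]]
top collar 0.51 [291. 153.] [[ 596. -286.]]
top foot_c 0.75 [277. 281.] [[ 290. -271.]]
top foot_c 0.59 [311. 160.] [[ 582. -336.]]
top foot_c 0.58 [274. 200.] [[ 478. -252.]]
top foot_c 0.56 [269. 149.] [[ 603. -232.]]
top brass_hinge 0.63 [183. 164.] [[554. -29.]]
top screwdriver 0.8 [249. 260.] [[ 335. -204.]]
top screw_carton 0.66 [382. 152.] [[ 612. -506.]]
scene packing_tray 0.69 [198.2, 247.9, 273.9, 326.1] [448.3 -84.  179.7  80.5 -82.4]
scene packing_tray 0.25 [219.1, 285.6, 239.0, 303.0] [449.3 -50.5  45.3  29.9 -59.7]
scene separator 0.92 [270.8, 177.0, 323.9
[... 280 characters left out ...]
 -316.4  106.6   32.2  -11.4]
scene low_foot_a 0.73 [228. 298.] [[449. -47.]]
scene low_foot_a 0.73 [249. 268.] [[ 452. -130.]]
scene low_foot_a 0.32 [237. 283.] [[453. -85.]]
scene cone_buffer 0.57 [193. 226.] [[ 615. -181.]]
scene collar 0.59 [226. 199.] [[ 602. -292.]]
scene collar 0.56 [227. 298.] [[450. -45.]]
scene foot_c 0.62 [207. 215.] [[ 609. -227.]]
scene foot_c 0.6 [263. 229.] [[ 480. -237.]]
scene foot_c 0.54 [350. 253.] [[ 293. -250.]]
scene foot_c 0.51 [239. 190.] [[ 593. -335.]]
scene brass_hinge 0.86 [171. 286.] [[555. -24.]]
scene screwdriver 0.86 [316. 262.] [[ 344. -197.]]
scene screwdriver 0.74 [238. 283.] [[451. -84.]]
scene screw_carton 0.66 [263. 158.] [[ 610. -483.]]
```

>>> send_rows(steps=[4,-2.5,0,0.12,8,-5,0,0.25,12,-7.5,0,0.38,16,-10,0,0.5,20,-12.5,0,0.62,24,-15,0,0.74,26.3,-16.3,0,0.853,26.3,-16.3,0,0.853], hand=1)

```text
time: 2.1
eef_pos: [0.4556, -0.3515, 0.2105]
tcp_rot: [[0.913, -0.408, 0.001], [-0.408, -0.913, 0.001], [0.0, -0.001, -1.0]]
ft_force: [-0.4, 0.2, 0.3]
gripper_width: 0.999
```

Run:
```python
from h import *
d=get_image("wrist");cv2.imwrite("pics/w1.png",d["frame"][:,:,::-1])
s=observe();R=np.asarray(s['tcp_rot']);print(s['time'],s['eef_pos'],np.degrees(np.arctan2(R[1,0],R[0,0])),s['joints'])
print("cam",-np.asarray(d["R"]).T@d["t"], np.asarray(d["R"])[2])
for n,z in [("separator",.035),("rest_block",.03),("pocket_tray",.016),("packing_tray",.014)]:
    for r in trace("wrist",n)[:2]: print(n,round(r["conf"],2),r["extent"],rect(d,r["pixels"],z))
```

```text
2.15 [ 0.45398107 -0.35380035  0.21050381] -23.98837558953459 [ 26.73852367  15.13302611   5.75686721 105.27690845  -1.75911649
  59.6633439  -80.80294161]
cam [ 0.51845843 -0.37942639  0.3839594 ] [-0.21557966  0.09861875 -0.97149357]
separator 0.75 [268.5, 135.9, 315.5, 250.1] [ 454.7 -357.1  127.8   53.9  -24.3]
pocket_tray 0.81 [59.1, 62.5, 252.1, 155.9] [ 601.8 -258.3  211.2   58.3   79.1]
packing_tray 0.86 [59.4, 220.6, 168.6, 301.8] [ 455.2 -118.7  130.3   74.6  -81.8]
```

View pics/w1.png

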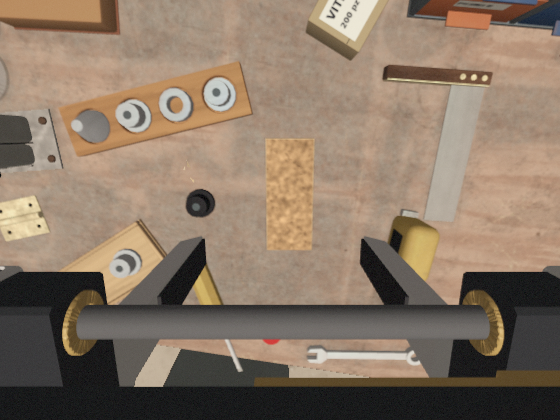

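>>> send_rows(steps=[0.1,0.25,4,0.005,0.1,0.25,8,0.005,0.1,0.25,12,0.005,0.1,0.25,15,0.005,0.1,0.25,16.4,0.005,0.1,0.25,16.8,0.005,0.1,0.25,16.8,0.005])

```text
time: 3.05
eef_pos: [0.4526, -0.3587, 0.0429]
tcp_rot: [[0.91, -0.415, 0.0], [-0.415, -0.91, -0.0], [0.0, 0.0, -1.0]]
ft_force: [0.8, -0.7, 1.0]
gripper_width: 1.001
```

>>> send_rows(steps=[0,0,0,0,0,0,0,0,0,0,0,0,0,0,0,0,0,0,0,0,0,0,0,0,0,0,0,0,0,0,0,0], hand=0, grip_force=20)

```text
time: 3.85
eef_pos: [0.4527, -0.358, 0.0423]
tcp_rot: [[0.91, -0.414, -0.0], [-0.414, -0.91, 0.0], [-0.0, -0.0, -1.0]]
ft_force: [-0.4, 0.2, 0.8]
gripper_width: 0.357
```

Run:
```python
from h import *
d=get_image("wrist");a=d["frame"][:,:,::-1]
e=get_image("scene")["frame"][130:280,200:400,::-1]
cv2.imwrite("pics/w2.png",np.hstack([a[:,:],cv2.resize(e,(240,180)) if 0 else np.pad(cv2.resize(e,(240,180)),((0,240),(0,0),(0,0)))]))
print(observe()['gripper_width'],observe()['joint_torque'])
```

```text
0.27097719300572015 [-2.85872076e-03 -8.60362315e+01  4.10999894e+00 -3.29192591e+01
 -5.74552352e-03 -6.74597640e-02 -5.14243334e-05]
```

View pics/w2.png

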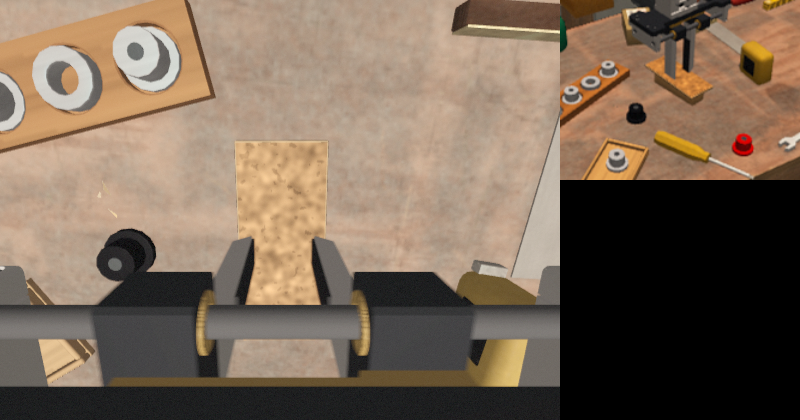

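Run:
```python
from h import *
d=get_image("wrist")
for z in (.005,.015,.025,.035,.045):
    w=ray(d,[[235,141],[328,141]],z)*1000;print(z,w.round(1).tolist(),np.linalg.norm(w[0]-w[1]).round(1))
s=observe();T=np.array(s['eef_pos']);R=np.array(s['tcp_rot'])
g=s['gripper_width']*.094/2
for zz in (0,.006,.025):
    print(zz,proj(d,[T+R@[x,y*g,zz] for x in(.008,-.008) for y in(-1,1)]).round().tolist(), g)
for cam in ("top","scene"):
    d=get_image(cam)
    for n in ("separator","rest_block"):
        for r in trace(cam,n)[:1]: print(cam,n,round(r["conf"],2),r["extent"],rect(d,r["pixels"],.035))
```

```text
0.005 [[524.8, -355.9], [499.5, -411.4]] 61.0
0.015 [[524.3, -357.3], [500.2, -410.2]] 58.1
0.025 [[523.9, -358.8], [501.0, -409.0]] 55.2
0.035 [[523.5, -360.2], [501.8, -407.8]] 52.3
0.045 [[523.0, -361.6], [502.5, -406.6]] 49.5
0 [[265.0, 242.0], [302.0, 242.0], [265.0, 267.0], [302.0, 267.0]] 0.010883266298780133
0.006 [[266.0, 239.0], [302.0, 239.0], [266.0, 263.0], [301.0, 263.0]] 0.010883266298780133
0.025 [[267.0, 229.0], [300.0, 229.0], [267.0, 252.0], [300.0, 252.0]] 0.010883266298780133
top rest_block 0.56 [177.8, 203.8, 196.5, 218.4] [442.6 -55.4  33.   29.9   5.3]
scene separator 0.83 [272.4, 176.4, 326.5, 211.8] [ 452.2 -351.1  133.6   58.9  -25.3]
scene rest_block 0.54 [277.9, 193.6, 322.5, 221.1] [ 438.8 -316.7  108.2   34.6  -19.8]
```

Run:
```python
from h import *
a=get_image("wrist")["frame"][120:400,130:430,::-1]
e=get_image("scene")["frame"][130:270,225:375,::-1]
cv2.imwrite("pics/w3.png",np.hstack([cv2.resize(a,(400,373)),cv2.resize(e,(400,373),interpolation=2)]))
s=observe();print(s['gripper_width'],s['time'],s['ft_force'],s['eef_pos'])
```

```text
0.0052207924204213 4.4 [ 0.6727313  -0.06462277 -0.70557025] [ 0.45264527 -0.35805297  0.0423757 ]
```

View pics/w3.png

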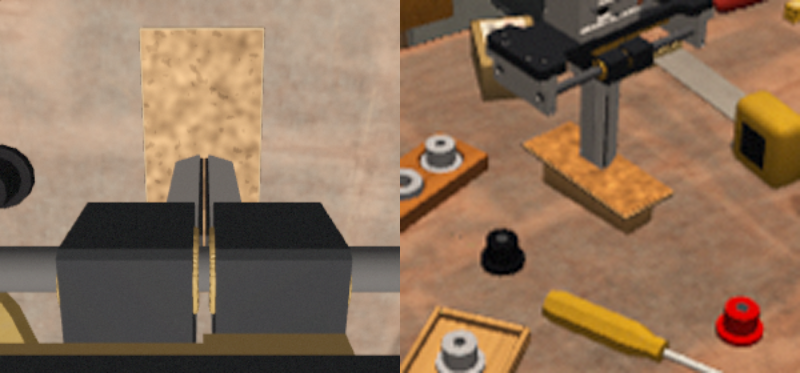

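Run:
```python
from h import *
import workcell
print(nose_length,[k for k in dir(workcell) if not k.startswith('_')])
s=observe();T=np.array(s['eef_pos']);R=np.array(s['tcp_rot'])
for cam in("scene","top","wrist"):
    d=get_image(cam)
    for zz in (0,.006,.012,.025): print(cam,zz,proj(d,[T+R@[x,0,zz] for x in (-.008,0,.008)]).round(1).tolist())
```

```text
0.025 ['PlanningError', 'find_in', 'finish_job', 'get_image', 'landmark_of', 'nose_length', 'observe', 'trace']
scene 0 [[301.6, 190.6], [299.2, 189.0], [296.8, 187.3]]
scene 0.006 [[301.5, 192.9], [299.1, 191.2], [296.7, 189.5]]
scene 0.012 [[301.4, 195.1], [299.0, 193.4], [296.7, 191.7]]
scene 0.025 [[301.2, 199.8], [298.9, 198.1], [296.5, 196.4]]
top 0 [[317.6, 214.0], [319.2, 211.0], [320.8, 207.9]]
top 0.006 [[317.5, 214.5], [319.0, 211.4], [320.6, 208.4]]
top 0.012 [[317.3, 214.9], [318.9, 211.9], [320.4, 208.9]]
top 0.025 [[316.9, 215.9], [318.4, 212.9], [320.0, 209.9]]
wrist 0 [[283.6, 267.4], [283.6, 254.8], [283.6, 241.9]]
wrist 0.006 [[283.6, 263.4], [283.6, 251.1], [283.6, 238.6]]
wrist 0.012 [[283.5, 259.6], [283.6, 247.7], [283.6, 235.5]]
wrist 0.025 [[283.5, 252.1], [283.5, 240.8], [283.5, 229.4]]
```

>>> send_rows(steps=[0,0,0.1,0,0,0,0.1,0])

```text
time: 4.75
eef_pos: [0.4526, -0.358, 0.0412]
tcp_rot: [[0.91, -0.414, -0.0], [-0.414, -0.91, 0.0], [-0.0, -0.0, -1.0]]
ft_force: [0.4, -0.5, -0.5]
gripper_width: 0.004
```

>>> send_rows(steps=[0,0,0.1,0,0,0,0.1,0])

```text
time: 4.95
eef_pos: [0.4526, -0.3581, 0.0403]
tcp_rot: [[0.91, -0.414, -0.0], [-0.414, -0.91, 0.0], [-0.0, -0.0, -1.0]]
ft_force: [0.5, 0.3, 0.0]
gripper_width: 0.009
```

>>> send_rows(steps=[0,0,0.1,0,0,0,0.1,0])

```text
time: 5.15
eef_pos: [0.4527, -0.3581, 0.0402]
tcp_rot: [[0.91, -0.414, 0.0], [-0.414, -0.91, 0.0], [0.0, -0.0, -1.0]]
ft_force: [-3.7, 3.1, 15.8]
gripper_width: 0.005
```

Touch shows the fingertips are only about 5.5 mm ahead of the reported TCP, not 25 mm. I'll use that offset from here on: back off, open, go lower and grip again.

>>> send_rows(steps=[0,0,-1,0,0,0,-1,0,0,0,-1,0,0,0,-1,0,0,0,-1,0,0,0,-1,0,0,0,-1,0,0,0,-1,0], hand=0.85)

```text
time: 5.95
eef_pos: [0.4526, -0.358, 0.0493]
tcp_rot: [[0.91, -0.414, -0.0], [-0.414, -0.91, 0.0], [-0.0, -0.0, -1.0]]
ft_force: [-0.9, -0.4, 0.2]
gripper_width: 0.646
```

>>> send_rows(steps=[0,0,0,0,0,0,0,0])

```text
time: 6.15
eef_pos: [0.4527, -0.3581, 0.0494]
tcp_rot: [[0.91, -0.414, -0.0], [-0.414, -0.91, 0.0], [-0.0, -0.0, -1.0]]
ft_force: [-0.2, 0.1, 0.3]
gripper_width: 0.816
```

>>> send_rows(steps=[0,0,0.3,0,0,0,0.9,0,0,0,1.5,0,0,0,2.1,0,0,0,2.5,0,0,0,2.5,0])

```text
time: 6.75
eef_pos: [0.4522, -0.3578, 0.0236]
tcp_rot: [[0.91, -0.414, -0.001], [-0.414, -0.91, 0.001], [-0.001, -0.0, -1.0]]
ft_force: [-0.3, -0.4, 0.5]
gripper_width: 0.846
```

>>> send_rows(steps=[0,0,0,0,0,0,0,0,0,0,0,0,0,0,0,0,0,0,0,0,0,0,0,0,0,0,0,0], hand=0, grip_force=20)

```text
time: 7.45
eef_pos: [0.4528, -0.3581, 0.0246]
tcp_rot: [[0.91, -0.414, 0.0], [-0.414, -0.91, -0.0], [0.0, -0.0, -1.0]]
ft_force: [-1.1, -0.7, 4.6]
gripper_width: 0.566
```

>>> send_rows(steps=[0,0,-2,0,0,0,-6,0,1,-4,-10,-0.13,2,-8,-14,-0.26,3,-12,-18,-0.39,3.8,-16,-20.5,-0.52,4.4,-20,-20.5,-0.65,4.7,-23.1,-20.5,-0.78])

```text
time: 8.25
eef_pos: [0.5931, -0.1649, 0.2314]
tcp_rot: [[0.936, 0.351, 0.003], [0.351, -0.936, -0.0], [0.003, 0.001, -1.0]]
ft_force: [-0.1, -0.2, -0.1]
gripper_width: 0.571
```

>>> send_rows(steps=[0,0,0,-0.13,0,0,0,-0.26,0,0,0,-0.4,0,0,0,-0.53,0,0,0,-0.67,0,0,0,-0.8,0,0,0,-0.94,0,0,0,-1.07])

```text
time: 9.05
eef_pos: [0.5909, -0.1673, 0.2291]
tcp_rot: [[0.142, 0.99, -0.0], [0.99, -0.142, 0.0], [0.0, -0.0, -1.0]]
ft_force: [-1.2, -0.4, -0.3]
gripper_width: 0.569
```

>>> send_rows(steps=[0,0,0,-0.1,0,0,0,-0.19,0,0,0,-0.28,0,0,0,-0.28,0,0,0,-0.28])

```text
time: 9.55
eef_pos: [0.591, -0.1674, 0.2292]
tcp_rot: [[-0.129, 0.992, -0.0], [0.992, 0.129, 0.0], [0.0, -0.0, -1.0]]
ft_force: [-0.7, 0.7, -0.2]
gripper_width: 0.57
```

Run:
```python
from h import *
d=get_image("wrist");cv2.imwrite("pics/w4.png",d["frame"][:,:,::-1])
s=observe();R=np.asarray(s['tcp_rot']);print(s['time'],s['eef_pos'],np.degrees(np.arctan2(R[1,0],R[0,0])),s['gripper_width'],s['joints'])
for n,z in [("separator",s['eef_pos'][2]+.0115),("packing_tray",.014)]:
    for r in trace("wrist",n)[:2]: print(n,round(r["conf"],2),r["extent"],rect(d,r["pixels"],z))
for r in landmark_of("wrist","low_foot_a"): print(round(r["conf"],2),np.round(r["point"]),ray(d,r["point"],.005)*1000)
```

```text
9.6 [ 0.59102586 -0.16738562  0.22925171] 97.40107080083052 0.569507347218308 [ 25.97201697  19.16076433 -20.39188971  97.82794326   7.28692516
  64.32810057  10.85243374]
separator 0.79 [231.5, 141.2, 336.5, 358.1] [ 588.9 -147.4   91.2   52.9  -82.5]
packing_tray 0.7 [136.7, 36.8, 214.3, 182.5] [453.7 -91.1 168.6  78.4 -82.5]
0.85 [180. 148.] [[ 458.54766737 -131.78370622]]
0.69 [174.  78.] [[446.40735008 -50.36397167]]
```

View pics/w4.png

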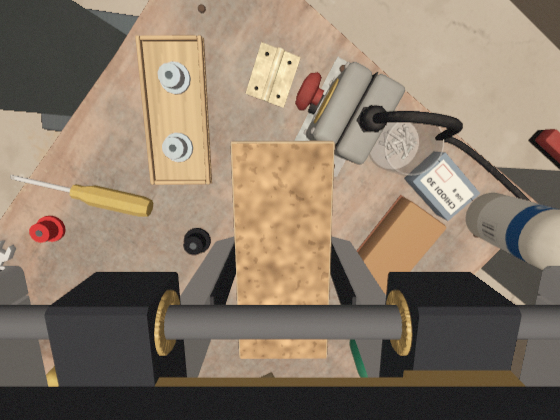

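Run:
```python
from h import *
d=get_image("wrist");s=observe();T=np.array(s['eef_pos']);R=np.asarray(s['tcp_rot'])
w=ray(d,[[232,142],[333.5,142],[327,358],[240,358]],T[2]+.0104)
print(w*1000, [np.linalg.norm(w[i]-w[i-1])*1e3 for i in range(4)])
off=R[:2,:2].T@(w.mean(0)-T[:2]);print("sheet centre in tool mm",off*1e3)
c=np.array([.4517,-.091]); D=R[:2,:2].T@(c-w.mean(0))
print("shift cm for sheet to tray, tool axes",D*100)
r=ray(d,[[138,37],[201,37],[209,183],[152,184]],.014);print(r*1000,r.mean(0))
```

```text
[[ 557.73103633 -105.88593445]
 [ 608.84446267  -99.17245376]
 [ 626.41067099 -225.43215258]
 [ 574.29289433 -232.26514372]] [np.float64(127.45979631124906), np.float64(51.552431329984735), np.float64(127.47581425653487), np.float64(52.56379373739211)]
sheet centre in tool mm [1.44971673 0.88167758]
shift cm for sheet to tray, tool axes [  9.23582704 -12.915856  ]
[[ 407.70675647  -14.24706485]
 [ 477.93120662   -5.01711128]
 [ 499.26997124 -168.97765394]
 [ 428.71650417 -179.51168464]] [ 0.45340611 -0.09193838]
```

>>> send_rows(steps=[2,-3.0,2,0,4.5,-6.5,5,0,7,-10,8,0,9.2,-12.9,11,0,9.2,-12.9,14,0,9.2,-12.9,16,0,9.2,-12.9,17,0,9.2,-12.9,17,0])

```text
time: 10.6
eef_pos: [0.4508, -0.0929, 0.0587]
tcp_rot: [[-0.131, 0.991, -0.002], [0.991, 0.131, 0.001], [0.001, -0.001, -1.0]]
ft_force: [0.1, 0.3, -0.0]
gripper_width: 0.567
```

Run:
```python
from h import *
d=get_image("wrist");s=observe();T=np.array(s['eef_pos']);print(T,s['joints'])
e=get_image("top")["frame"][150:270,140:300,::-1]
cv2.imwrite("pics/w5.png",np.hstack([cv2.resize(d["frame"][:,60:480,::-1],(400,400)),cv2.resize(e,(400,300),interpolation=2).repeat(1,0) if 0 else np.pad(cv2.resize(e,(400,300),interpolation=2),((0,100),(0,0),(0,0)))]))
```

```text
[ 0.45137386 -0.09301186  0.05950969] [ 22.71515369  18.11980311 -21.85684612 125.21162617  10.71550394
  38.40952735   0.95884577]
```

View pics/w5.png

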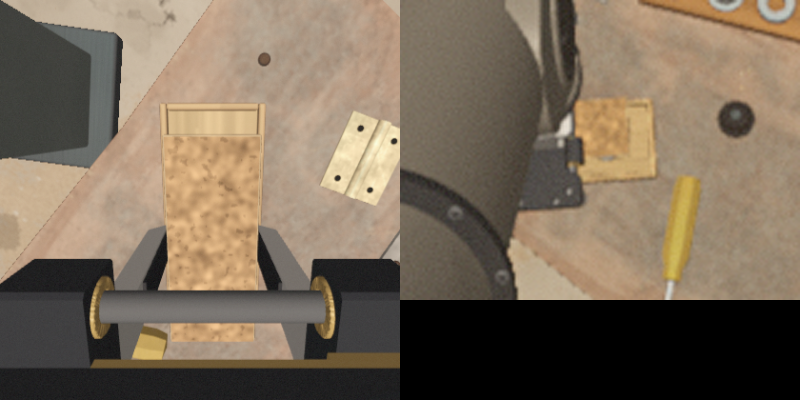

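The sheet hovers over the tray, with the far end of the tray at crop rows 104-136. The tray midline looks about 2 px right of the sheet's, so I'll quantify it.

Run:
```python
from h import *
d=get_image("wrist");s=observe();T=np.array(s['eef_pos']);R=np.asarray(s['tcp_rot'])
f=lambda p:[60+p[0]*1.05,p[1]*1.05]
tool=lambda w:((w-T[:2])@R[:2,:2]*1e3).round(1)
a=tool(ray(d,[f(p) for p in [(160,104),(266,104)]],.014));b=tool(ray(d,[f(p) for p in [(163,136),(258,136)]],T[2]+.0104))
print("tray end",a,a.mean(0),"sheet end",b,b.mean(0))
g=cv2.cvtColor(d["frame"],cv2.COLOR_RGB2GRAY)
cv2.imwrite("pics/w6.png",cv2.resize(d["frame"][95:255,210:360,::-1],(560,597),interpolation=2))
```

```text
tray end [[ 85.5 -36. ]
 [ 85.5  38.3]] [85.5   1.15] sheet end [[ 64.9 -25.7]
 [ 64.9  24.9]] [64.9 -0.4]
```

View pics/w6.png

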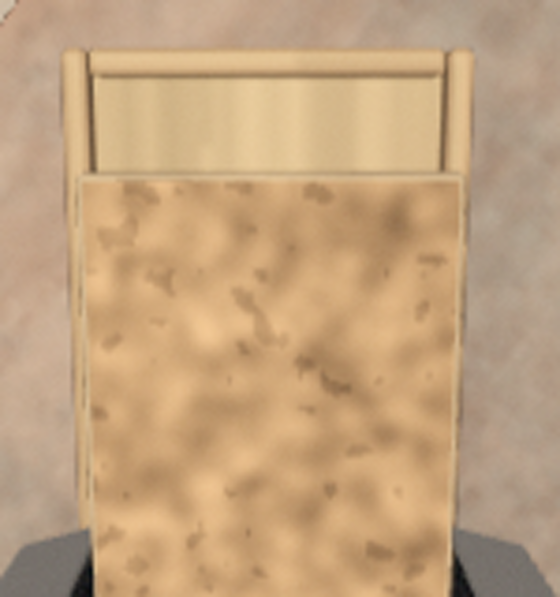

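The tray end spans crop columns 62-474 and the sheet end 79-463, so they are centred within about 1 mm; the end gap is 20.6 mm against an ideal 20. Lowering.

>>> send_rows(steps=[0.05,-0.05,1,0,0.05,-0.05,2,0,0.05,-0.05,2.8,0,0.05,-0.05,3.2,0,0.05,-0.05,3.4,0,0.05,-0.05,3.45,0,0.05,-0.05,3.45,0])

```text
time: 11.45
eef_pos: [0.4507, -0.0926, 0.025]
tcp_rot: [[-0.132, 0.991, 0.0], [0.991, 0.132, 0.0], [0.0, 0.0, -1.0]]
ft_force: [0.3, 0.9, -0.4]
gripper_width: 0.571
```

>>> send_rows(steps=[0,0,0.05,0,0,0,0.1,0,0,0,0.1,0])

```text
time: 11.75
eef_pos: [0.4507, -0.0927, 0.024]
tcp_rot: [[-0.132, 0.991, 0.0], [0.991, 0.132, -0.0], [-0.0, 0.0, -1.0]]
ft_force: [0.0, -0.5, 0.0]
gripper_width: 0.573
```

>>> send_rows(steps=[0,0,0.05,0,0,0,0.1,0,0,0,0.1,0])

```text
time: 12.05
eef_pos: [0.4507, -0.0927, 0.0235]
tcp_rot: [[-0.132, 0.991, 0.0], [0.991, 0.132, -0.0], [-0.0, 0.0, -1.0]]
ft_force: [-4.7, 0.6, 15.3]
gripper_width: 0.569
```

>>> send_rows(steps=[0,0,-0.08,0,0,0,-0.08,0])

```text
time: 12.25
eef_pos: [0.4507, -0.0927, 0.0238]
tcp_rot: [[-0.131, 0.991, 0.0], [0.991, 0.131, 0.0], [-0.0, 0.0, -1.0]]
ft_force: [0.5, -0.4, -0.8]
gripper_width: 0.572
```

>>> send_rows(steps=[0,0,0,0,0,0,0,0,0,0,0,0,0,0,0,0,0,0,0,0,0,0,0,0], hand=1)

```text
time: 12.85
eef_pos: [0.4506, -0.0926, 0.0237]
tcp_rot: [[-0.132, 0.991, -0.0], [0.991, 0.132, 0.0], [0.0, -0.0, -1.0]]
ft_force: [-0.5, 0.4, -0.6]
gripper_width: 0.996
```

>>> send_rows(steps=[0,0,-2,0,0,0,-5,0,0,0,-9,0,0,0,-13,0,0,0,-17,0,0,0,-20,0,0,0,-20,0])

```text
time: 13.55
eef_pos: [0.4525, -0.0929, 0.2275]
tcp_rot: [[-0.131, 0.991, 0.006], [0.991, 0.131, -0.002], [-0.002, 0.006, -1.0]]
ft_force: [-0.3, -0.4, -1.2]
gripper_width: 1.001
```

Run:
```python
from h import *
d=get_image("wrist");s=observe();print(s['eef_pos'])
for n,z in [("separator",.034),("packing_tray",.014)]:
    for r in trace("wrist",n)[:2]: print(n,round(r["conf"],2),r["extent"],rect(d,r["pixels"],z))
```

```text
[ 0.45151705 -0.09287915  0.225388  ]
separator 0.63 [256.5, 135.8, 303.6, 245.3] [450.9 -91.  129.9  53.5 -82.3]
packing_tray 0.75 [245.7, 121.9, 312.9, 250.6] [451.  -91.  166.7  74.4 -82.5]
```

>>> send_rows(steps=[-3,2,0,0.05,-6,4,0,0.1,-9,6,0,0.15,-12,8.3,0,0.2,-15,10.5,0,0.26,-18.3,12.7,0,0.32,-18.3,12.7,0,0.32,-18.3,12.7,0,0.32])

```text
time: 14.5
eef_pos: [0.6001, -0.2572, 0.2212]
tcp_rot: [[0.187, 0.982, -0.003], [0.982, -0.187, 0.002], [0.001, -0.003, -1.0]]
ft_force: [-0.5, -0.4, 0.4]
gripper_width: 1.0
```

Run:
```python
from h import *
d=get_image("wrist");cv2.imwrite("pics/w7.png",d["frame"][:,:,::-1])
s=observe();R=np.asarray(s['tcp_rot']);print(s['time'],s['eef_pos'],np.degrees(np.arctan2(R[1,0],R[0,0])))
for n,z in [("pocket_tray",.016),("separator",.034),("packing_tray",.014)]:
    for r in trace("wrist",n)[:2]: print(n,round(r["conf"],2),r["extent"],rect(d,r["pixels"],z))
for n in("foot_c","collar","cone_buffer"):
    for r in landmark_of("wrist",n): print(n,round(r["conf"],2),np.round(r["point"]),ray(d,r["point"],.008)*1000)
```

```text
14.55 [ 0.59989937 -0.25654604  0.2218892 ] 79.27918370837223
pocket_tray 0.62 [259.7, 105.2, 308.7, 275.9] [ 602.7 -258.4  208.3   57.    79.2]
pocket_tray 0.25 [186.9, 272.9, 226.9, 307.9] [ 476.2 -364.    51.8   45.4  -20.2]
separator 0.84 [69.4, 0.0, 166.5, 137.7] [452.3 -92.8 130.   56.6 -82.3]
packing_tray 0.58 [59.7, 0.0, 191.6, 157.8] [455.5 -98.5 158.6  80.1 -82.8]
foot_c 0.88 [282. 245.] [[ 586.61772251 -325.83170589]]
foot_c 0.84 [289. 176.] [[ 611.15125355 -239.32731328]]
foot_c 0.84 [ 54. 234.] [[ 298.70044755 -257.27117268]]
foot_c 0.8 [195. 204.] [[ 488.48615998 -251.57320559]]
foot_c 0.23 [191. 279.] [[ 456.82741598 -351.17228875]]
collar 0.68 [286. 212.] [[ 598.90054105 -283.76553373]]
cone_buffer 0.95 [288. 125.] [[ 621.60531278 -179.07113511]]
cone_buffer 0.35 [191. 278.] [[ 457.91098066 -349.15524277]]
```

View pics/w7.png

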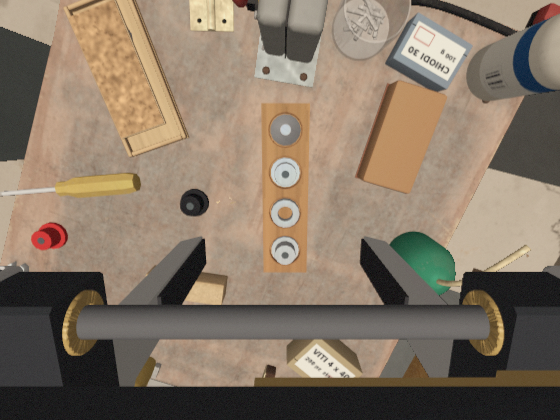

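Run:
```python
from h import *
d=get_image("wrist");f=d["frame"]
cv2.imwrite("pics/w8.png",cv2.resize(f[100:275,250:320,::-1],(240,600),interpolation=cv2.INTER_CUBIC))
```

View pics/w8.png

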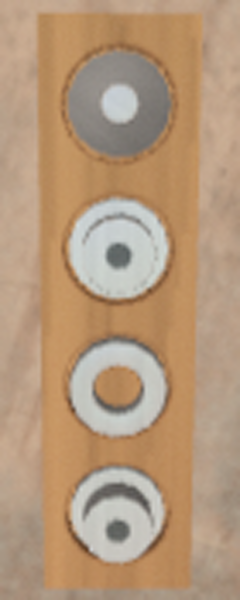

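Candidates for the feet: grey flanged parts at wrist px (285,172) and (284,250), the black one at (194,203) and the red one at (48,236). The crop confirms the two grey pocketed ones (flange, body and dark bolt hole) as foot_c and foot_d. The cone (285,129) and ring (285,212) stay.

Run:
```python
from h import *
d=get_image("wrist");s=observe();T=np.array(s['eef_pos']);R=np.asarray(s['tcp_rot'])
w=ray(d,[[284.7,172.5],[284.3,250.2]],.014);w2=ray(d,[[250+118/3.429,100+255/3.429],[250+118/3.429,100+531/3.429]],.032)
print(T,w*1e3,w2*1e3);print("tool cm",(w-T[:2])@R[:2,:2]*100,(w2-T[:2])@R[:2,:2]*100)
```

```text
[ 0.60045483 -0.25718304  0.22398632] [[ 608.00444613 -233.90694184]
 [ 588.84205706 -332.88847469]] [[ 607.53750052 -233.89210195]
 [ 589.0063269  -332.21074815]]
tool cm [[ 2.42763768  0.30709804]
 [-7.65423818  0.27263816]] [[ 2.42037724  0.26094753]
 [-7.58459022  0.27612246]]
```

>>> send_rows(steps=[1,0.1,3,0,2.4,0.2,7,0,2.4,0.2,11,0,2.4,0.2,15,0,2.4,0.2,18,0,2.4,0.2,19.5,0,2.4,0.2,19.9,0,2.4,0.2,19.9,0])

```text
time: 15.75
eef_pos: [0.6074, -0.2342, 0.0253]
tcp_rot: [[0.187, 0.982, 0.001], [0.982, -0.187, -0.0], [0.0, 0.001, -1.0]]
ft_force: [0.5, 0.3, 0.2]
gripper_width: 0.998
```

>>> send_rows(steps=[0,0,0,0,0,0,0,0,0,0,0,0,0,0,0,0,0,0,0,0,0,0,0,0,0,0,0,0,0,0,0,0], hand=0, grip_force=30)

```text
time: 16.55
eef_pos: [0.607, -0.2341, 0.0247]
tcp_rot: [[0.187, 0.982, -0.0], [0.982, -0.187, 0.0], [0.0, -0.0, -1.0]]
ft_force: [-0.5, -0.6, 0.2]
gripper_width: 0.354
```

```bash
cat > low.py <<'E'
from h import *
s=observe();T=np.array(s['eef_pos']);R=np.array(s['tcp_rot']);d=get_image("wrist")
Rc=np.array(d["R"])@R; c=R.T@(-np.array(d["R"]).T@d["t"]-T)      # camera in tool frame
a=np.radians(97.40);R4=np.array([[np.cos(a),np.sin(a),0],[np.sin(a),-np.cos(a),0],[0,0,-1.]])
T4=np.array([.59102586,-.16738562,.22925171]);W=dict(camera_matrix=d["camera_matrix"],R=Rc@R4.T)
W["t"]=-W["R"]@(T4+R4@c)
top=get_image("top")
th=np.linspace(0,2*np.pi,60)
def model(cam,x,y):
    m=np.zeros((420,560),np.uint8)
    for r,z0,z1 in((.018,.005,.011),(.013,.011,.029)):
        P=np.vstack([np.c_[x+r*np.cos(th),y+r*np.sin(th),0*th+z] for z in(z0,z1)])
        cv2.fillConvexPoly(m,cv2.convexHull((proj(cam,P)*16).round().astype(np.int32)),1,shift=4)
    return m
for nm,cam,im in(("w4",W,cv2.imread("pics/w4.png")),("top",top,cv2.resize(cv2.imread("pics/top0.png"),(560,420),interpolation=cv2.INTER_AREA))):
    sat=cv2.cvtColor(im,cv2.COLOR_BGR2HSV)[:,:,1]<60
    for g in((.446,-.050),(.458,-.131)):
        m0=model(cam,*g);box=cv2.dilate(m0,np.ones((9,9)))>0; p=np.array(g)
        ys,xs=np.nonzero(sat&box);o=np.array([xs.mean(),ys.mean()])
        for _ in range(6):
            ym,xm=np.nonzero(model(cam,*p)); q=np.array([xm.mean(),ym.mean()])
            p=p+(ray(cam,o,.012)-ray(cam,q,.012))[0]
        print(nm,(p*1000).round(1),"px",len(xs),int(m0.sum()))
print(s['gripper_width'])
E
python3 low.py
```

```text
w4 [448.3 -50.5] px 839 949
w4 [ 456.1 -130.1] px 712 794
top [449.1 -51.4] px 179 214
top [ 456.8 -131.3] px 179 215
0.35366570095888955
```

>>> send_rows(steps=[0,0,0,0,0,0,0,0,0,0,0,0,0,0,0,0])

```text
time: 17.05
eef_pos: [0.607, -0.2341, 0.0246]
tcp_rot: [[0.187, 0.982, -0.0], [0.982, -0.187, 0.0], [0.0, -0.0, -1.0]]
ft_force: [-0.0, -0.6, 0.2]
gripper_width: 0.27
```

>>> send_rows(steps=[0,0,-1.5,0,0,0,-5,0,0,0,-9,0,1.5,-3.5,-10,0,3,-7,-10,0,4.6,-10.6,-10,0,6,-14,-10,0,7.33,-16.75,-10,0])

```text
time: 17.85
eef_pos: [0.4545, -0.13, 0.1257]
tcp_rot: [[0.187, 0.982, 0.0], [0.982, -0.187, -0.001], [-0.0, 0.001, -1.0]]
ft_force: [0.6, 0.5, -1.4]
gripper_width: 0.269
```

>>> send_rows(steps=[0,0,2,0,0,0,4,0,0,0,5,0,0,0,5,0,0,0,5,0])

```text
time: 18.35
eef_pos: [0.4566, -0.1309, 0.0753]
tcp_rot: [[0.187, 0.982, 0.0], [0.982, -0.187, 0.0], [0.0, 0.0, -1.0]]
ft_force: [-0.4, 0.3, -1.0]
gripper_width: 0.268
```

Run:
```python
from h import *
d=get_image("wrist");s=observe();T=np.array(s['eef_pos']);R=np.asarray(s['tcp_rot'])
print(s['time'],T,s['gripper_width'])
cv2.imwrite("pics/w9.png",cv2.resize(d["frame"][60:340,140:420,::-1],(560,560)))
for r in landmark_of("wrist","foot_c")[:3]:
    w=ray(d,r["point"],T[2]-.0166)[0];print(round(r["conf"],2),np.round(r["point"]),"tool mm",(w-T[:2])@R[:2,:2]*1e3)
```

```text
18.4 [ 0.4567208  -0.13092912  0.07549069] 0.26683430807749087
0.64 [284. 245.] tool mm [0.46939915 1.30680877]
```

View pics/w9.png

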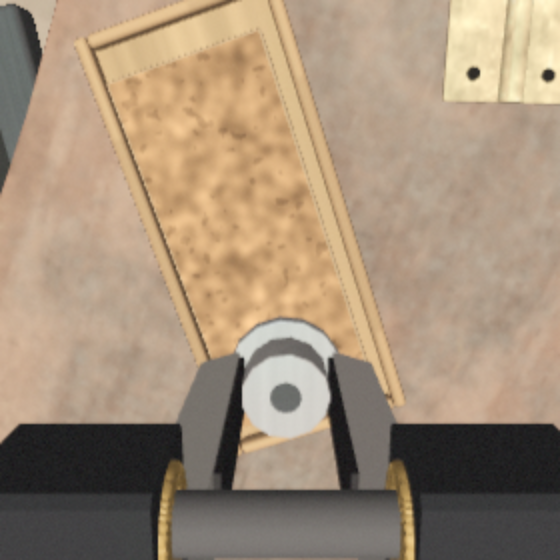

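Crop w9 shows the foot upright in the fingers at (287,390) with its flange clear, above the near end of the sheet. Lowering it.

>>> send_rows(steps=[0,-0.05,0.8,0,0,-0.05,1.6,0,0,-0.05,2.1,0,0,-0.05,2.3,0,0,-0.05,2.35,0,0,-0.05,2.4,0,0,-0.05,2.45,0])

```text
time: 19.15
eef_pos: [0.4559, -0.1307, 0.0505]
tcp_rot: [[0.187, 0.982, 0.0], [0.982, -0.187, -0.0], [-0.0, 0.0, -1.0]]
ft_force: [-3.6, 1.3, 13.1]
gripper_width: 0.271
```

>>> send_rows(steps=[0,0,0.05,0,0,0,0.05,0])

```text
time: 19.35
eef_pos: [0.456, -0.1307, 0.0505]
tcp_rot: [[0.187, 0.982, 0.001], [0.982, -0.187, -0.0], [-0.0, 0.001, -1.0]]
ft_force: [-3.8, 1.9, 14.6]
gripper_width: 0.267
```

>>> send_rows(steps=[0,0,-0.05,0,0,0,-0.05,0])

```text
time: 19.55
eef_pos: [0.4559, -0.1308, 0.0505]
tcp_rot: [[0.187, 0.982, 0.001], [0.982, -0.187, -0.0], [-0.0, 0.001, -1.0]]
ft_force: [-1.1, 0.8, 6.4]
gripper_width: 0.267
```

>>> send_rows(steps=[0,0,0,0,0,0,0,0,0,0,0,0,0,0,0,0,0,0,0,0,0,0,0,0], hand=0.75)

```text
time: 20.15
eef_pos: [0.4557, -0.1307, 0.0502]
tcp_rot: [[0.187, 0.982, -0.0], [0.982, -0.187, 0.0], [0.0, -0.0, -1.0]]
ft_force: [-0.5, -0.2, -0.1]
gripper_width: 0.736
```

>>> send_rows(steps=[0,0,-2,0,0,0,-5,0,0,0,-8,0,-3.5,3.4,-8,0,-7,6.8,-8,0,-10.5,10.2,-8,0,-14,13.6,-8,0,-17.3,16.8,-8,0])

```text
time: 20.95
eef_pos: [0.5891, -0.3341, 0.13]
tcp_rot: [[0.187, 0.982, -0.0], [0.982, -0.187, -0.0], [-0.0, -0.0, -1.0]]
ft_force: [-0.3, 0.4, -0.3]
gripper_width: 0.751
```

>>> send_rows(steps=[0,0,0,0,0,0,0,0])

```text
time: 21.15
eef_pos: [0.5881, -0.3324, 0.1292]
tcp_rot: [[0.188, 0.982, -0.001], [0.982, -0.188, 0.001], [0.001, -0.001, -1.0]]
ft_force: [0.4, 0.5, -0.5]
gripper_width: 0.749
```

Run:
```python
from h import *
d=get_image("wrist");s=observe();T=np.array(s['eef_pos']);R=np.asarray(s['tcp_rot'])
print(s['time'],T,s['gripper_width'])
for r in landmark_of("wrist","foot_c")[:5]:
    w=ray(d,r["point"],.008)[0];print(round(r["conf"],2),np.round(r["point"]),w*1e3,"tool mm",(w-T[:2])@R[:2,:2]*1e3)
```

```text
21.2 [ 0.5880168  -0.3313112   0.12958876] 0.74907234009993
0.8 [157. 144.] [ 486.61623971 -251.52820684] tool mm [  59.44994301 -114.51233344]
0.62 [282. 207.] [ 588.11954464 -330.60861455] tool mm [ 0.70941294 -0.0302229 ]
```

>>> send_rows(steps=[0,0,3,0,0,0,6,0,0,0,8.5,0,0,0,10,0,0,0,10.5,0,0,0,10.5,0])

```text
time: 21.85
eef_pos: [0.5884, -0.3316, 0.0254]
tcp_rot: [[0.186, 0.982, -0.0], [0.982, -0.186, 0.0], [0.0, -0.0, -1.0]]
ft_force: [-0.6, 0.0, 0.5]
gripper_width: 0.751
```

>>> send_rows(steps=[0,0,0,0,0,0,0,0,0,0,0,0,0,0,0,0,0,0,0,0,0,0,0,0,0,0,0,0,0,0,0,0], hand=0, grip_force=30)

```text
time: 22.65
eef_pos: [0.5884, -0.3321, 0.0253]
tcp_rot: [[0.187, 0.982, 0.0], [0.982, -0.187, 0.0], [0.0, 0.0, -1.0]]
ft_force: [-0.6, 0.3, 2.4]
gripper_width: 0.265
```

>>> send_rows(steps=[0,0,0,0,0,0,0,0])

```text
time: 22.85
eef_pos: [0.5884, -0.3321, 0.0252]
tcp_rot: [[0.187, 0.982, 0.0], [0.982, -0.187, 0.0], [0.0, -0.0, -1.0]]
ft_force: [-1.1, -0.3, 2.7]
gripper_width: 0.268
```

>>> send_rows(steps=[0,0,-1.5,0,0,0,-5,0,0,0,-9,0,3,-2.3,-11,0,6.5,-5,-11,0,10,-7.6,-11,0,13.5,-10.3,-11,0,17,-13,-11,0])

```text
time: 23.65
eef_pos: [0.4916, -0.1394, 0.1362]
tcp_rot: [[0.187, 0.982, 0.001], [0.982, -0.187, -0.0], [-0.0, 0.001, -1.0]]
ft_force: [0.7, 1.1, -0.7]
gripper_width: 0.268
```

>>> send_rows(steps=[3.5,-2.7,0,0,7,-5.3,0,0,7.98,-6.03,0,0,7.98,-6.03,2,0,7.98,-6.03,4,0,7.98,-6.03,5.5,0,7.98,-6.03,5.5,0,7.98,-6.03,5.5,0])

```text
time: 24.45
eef_pos: [0.4485, -0.0513, 0.0809]
tcp_rot: [[0.187, 0.982, 0.0], [0.982, -0.187, 0.0], [0.0, 0.0, -1.0]]
ft_force: [0.2, 0.8, 0.2]
gripper_width: 0.268
```

Run:
```python
from h import *
d=get_image("wrist");s=observe();T=np.array(s['eef_pos']);R=np.asarray(s['tcp_rot'])
print(s['time'],T,s['gripper_width'],s['joints'])
for r in landmark_of("wrist","foot_c")[:3]:
    w=ray(d,r["point"],T[2]-.0172)[0];print(round(r["conf"],2),np.round(r["point"]),"tool mm",(w-T[:2])@R[:2,:2]*1e3)
print("shift cm",(np.array([.4482,-.051])-T[:2])@R[:2,:2]*100)
```

```text
24.5 [ 0.44874635 -0.05128899  0.08112871] 0.26408139655618945 [ 17.57150356  15.10809404 -21.65779686 125.54393005   8.50552407
  40.63124964 -20.66491342]
0.97 [280. 243.] tool mm [ 1.38156675 -1.60767435]
shift cm [ 0.0181588  -0.05907923]
```

>>> send_rows(steps=[-0.05,-0.03,1,0,-0.05,-0.03,2,0,-0.05,-0.03,2.6,0,-0.05,-0.03,2.8,0,-0.05,-0.03,2.85,0,-0.05,-0.03,2.9,0,-0.05,-0.03,2.95,0])

```text
time: 25.25
eef_pos: [0.4479, -0.0515, 0.0511]
tcp_rot: [[0.187, 0.982, 0.0], [0.982, -0.187, -0.0], [-0.0, 0.0, -1.0]]
ft_force: [-4.7, 0.3, 15.7]
gripper_width: 0.268
```

>>> send_rows(steps=[0,0,0.05,0,0,0,0.05,0])

```text
time: 25.45
eef_pos: [0.448, -0.0515, 0.051]
tcp_rot: [[0.187, 0.982, 0.001], [0.982, -0.187, -0.0], [-0.0, 0.001, -1.0]]
ft_force: [-6.1, 1.6, 18.9]
gripper_width: 0.268
```

>>> send_rows(steps=[0,0,-0.07,0,0,0,-0.07,0])

```text
time: 25.65
eef_pos: [0.448, -0.0516, 0.0512]
tcp_rot: [[0.187, 0.982, 0.001], [0.982, -0.187, -0.0], [0.0, 0.001, -1.0]]
ft_force: [-0.5, 0.7, -0.1]
gripper_width: 0.266
```

>>> send_rows(steps=[0,0,0,0,0,0,0,0,0,0,0,0,0,0,0,0,0,0,0,0,0,0,0,0], hand=0.75)

```text
time: 26.25
eef_pos: [0.4478, -0.0515, 0.0509]
tcp_rot: [[0.187, 0.982, -0.0], [0.982, -0.187, 0.0], [0.0, -0.0, -1.0]]
ft_force: [0.5, -0.7, 0.0]
gripper_width: 0.734
```

>>> send_rows(steps=[0,0,-2,0,0,0,-5,0,0,0,-9,0,0,0,-13,0,-4,3,-17,0,-8,5,-18,0,-10,8,-18,0,-10,11,-18,0])

```text
time: 27.05
eef_pos: [0.5375, -0.1754, 0.2318]
tcp_rot: [[0.193, 0.981, 0.001], [0.981, -0.193, -0.002], [-0.002, 0.002, -1.0]]
ft_force: [0.2, -0.2, -0.3]
gripper_width: 0.749
```

>>> send_rows(steps=[0,0,0,0,0,0,0,0,0,0,0,0])

```text
time: 27.35
eef_pos: [0.5364, -0.1698, 0.2307]
tcp_rot: [[0.186, 0.982, -0.001], [0.982, -0.186, 0.0], [0.0, -0.001, -1.0]]
ft_force: [-0.5, 0.5, -0.8]
gripper_width: 0.75
```

Run:
```python
from h import *
d=get_image("wrist");s=observe();print(s['time'],s['eef_pos'],s['ft_force'])
f=d["frame"][:,:,::-1];e=get_image("scene")["frame"][160:340,170:330,::-1]
cv2.imwrite("pics/w10.png",np.hstack([cv2.resize(f[0:300,0:340],(400,353)),cv2.resize(e,(314,353),interpolation=2)]))
for n,z in [("separator",.034),("packing_tray",.014)]:
    for r in trace("wrist",n)[:1]: print(n,round(r["conf"],2),r["extent"],rect(d,r["pixels"],z))
for c in("wrist","scene","top"):
    d=get_image(c)
    for r in landmark_of(c,"foot_c")[:5]: print(c,round(r["conf"],2),np.round(r["point"]),ray(d,r["point"],.034)*1e3)
```

```text
27.4 [ 0.53637758 -0.16993819  0.23087952] [-0.21927007 -0.14105823 -0.58618983]
separator 0.72 [156.0, 75.8, 237.2, 202.5] [452.2 -92.2 129.3  54.2 -82.3]
packing_tray 0.6 [143.4, 60.7, 256.0, 213.6] [452.5 -91.6 170.5  79.  -81.9]
wrist 0.81 [185. 103.] [[448.92970777 -48.11886429]]
wrist 0.71 [211. 177.] [[ 458.02741445 -134.86925559]]
wrist 0.64 [257. 255.] [[ 490.52910319 -240.56936124]]
scene 0.78 [228. 284.] [[452.13165643 -53.94232805]]
scene 0.73 [353. 254.] [[ 280.07250459 -225.05859452]]
scene 0.65 [264. 226.] [[ 467.74767785 -220.43331102]]
scene 0.64 [244. 256.] [[ 461.41868285 -128.22634029]]
top 0.73 [224. 208.] [[ 449.03415767 -139.05397047]]
top 0.69 [274. 281.] [[ 289.4698658  -265.22971194]]
top 0.53 [277. 199.] [[ 476.93591497 -260.68304172]]
```

View pics/w10.png

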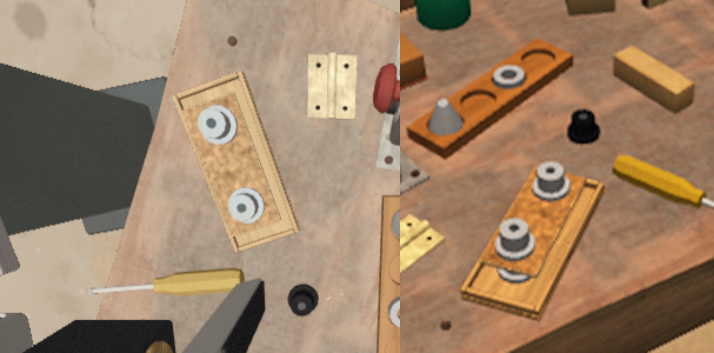

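The left panel shows both feet upright on the centred sheet at (216,123) and (243,205). The scene panel shows the sheet flat, the cone and ring in their pockets, and a lower foot standing below.

```bash
python3 -c "
from workcell import *
print(finish_job())"
```

```text
the job is handed in; nothing more can be done
None
```

The second layer is packed and the job is handed in, at 27.4 s on the robot clock. The separator sheet lies over the two lower feet. The two grey flanged feet from the pocket tray stand on it, one over each foot below.

**Last checks**
- **Sheet:** it measured at (452.2, -92.2) mm against the tray at (452.5, -91.6) mm, with long axes at -82.3° and -81.9°. It looks flat.
- **Feet:** both are upright in the last picture. I released them at (456, -131) and (448, -51.5) mm. I had located the lower feet at about (456, -131) and (448.5, -51) mm.
- **Others:** the cone and ring are in their pockets, and nothing else looks moved. The gripper was clear when I handed in, and the highest contact force shown in the move reports was about 19 N on the wrist.

**What disagreed**
- **Fingertips:** by touch they are only about 5.5 mm ahead of the reported TCP, not the 25 mm given as nose_length. The first sheet grip therefore closed in the air just above the sheet, so I lowered the gripper and gripped again.
- **Landmark readings:** for the placed feet they scattered by up to about 5 mm between the wrist and scene cameras. One top-camera reading was about 11 mm off. I relied on the release positions and the picture instead.
- **Pictures:** I viewed 12, two past the budget of 10.

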